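Load the lens and hold the inspection mast at full height

ROBOT

A 6-joint arm with a two-finger parallel gripper is mounted at the origin on the work surface. World frame = base frame: x ahead of the robot, y to its left, z up, the work surface at z = 0. Lengths are in m, angles in rad, forces in N, time in s.
With the tool pointing down it reaches from about 0.325 to 0.925 m from the base axis. Payload 3.1 kg.
Tool frame: the origin (TCP) lies at the very end of the fingers, on their centre line; the grasp point (between the pads) lies 19 mm behind it; z points along the fingers, y is the line along which they close (so a half turn about z gives the same grasp; the last joint's range is limited). The gripper opens to 85 mm and grips with 20 to 120 N. Pads are 22 mm wide; open, the fingers measure 114 mm over their backs; the gripper's body (76 mm by 85 mm) begins 54 mm behind the grasp point. The pads swing forward as they close: fully open they stand 13 mm farther back than shut.
Start: joints at [-1.287, 0.217, 1.613, -0, 1.311, -0.112], TCP at [0.241, -0.577, 0.231] pointing down, gripper open.
Joint ranges: [-2.75, 2.75], [-0.78, 2.1], [0.31, 2.55], [-1.13, 4.27], [0.13, 2.63], [-2.58, 2.58]. Speed limits (rad/s): [2.79, 2.79, 3.14, 3.14, 3.14, 3.14].

INTERFACE

Orientations are given as a unit quaternion [w, x, y, z].
In Python, from workcell import robot gives the robot as it stands.
- The arm moves only by the tool move_arm, never from a script. Its argument "targets" is one flat list of numbers, 5 for each row, row after row: the opening, from -1 (shut) to 1 (fully open), then the shift along the tool's x, y, z in m, then the turn about the tool's z in rad. In form: [jaw, dx, dy, dz, spin, jaw, dx, dy, dz, spin, ...]. A call has 1 to 5 rows; each row shifts and turns the commanded pose from where the row before left it, along the tool's axes as they then stand; what a row does not reach is not made up. A row lasts 1/8 s, in which the tool goes at most 62.5 mm and 10.7 degrees, less where a joint would pass 70% of its speed; a pose out of reach is approached as far as the arm can. A call is refused whole if a number of a shift passes 0.0625 or a number of a turn 0.188, either way. A call with a gripper value outside its range is refused whole. The fingers move at their own pace and stop on an object; "newtons" is the grip in N (left out, the last holds). Time passes only in rows, so rows that do not move let the fingers close. It gives the time, the measured TCP pose, the force, the opening and the grip force at its end, in the units of the state.
- robot.observe(): the state, without advancing time (a new reading comes with each control period).
- robot.get_image(name): name is "side" or "top" or "wrist"; returns the picture (480x640x3 uint8, red, green, blue); there is no depth.
- robot.camera_params(name): a dict with "camera_matrix" (3x3 intrinsics, pixels), "R" (3x3) and "t" (3): a world point X has camera coordinates R X + t; the wrist camera has in their place "tool_from_camera" (4x4, takes a point from camera to tool coordinates, whose origin is the TCP and whose axes are the flange's). Camera axes: x right, y down, z forward; pixel columns grow to the right and rows downward; lengths in m; the calibration is good to about 2 mm. The wrist camera is an equidistant fisheye: a pixel r from the principal point sees the ray r / f radians off the axis. A picture is of the moment at which its call begins: read the wrist's pose just before it. camera_params takes no time and is no camera call.
- robot.finish_job(): hands the job in; it is judged then, once.
Trained networks look in the newest picture that a camera, given by its name, has taken for a name from the list of things; names that differ only in an ending like _2 or _b are one class to them, and where a whole thing is asked for, a point or a joint stands for the part that bears it (a point fixed in the world has none). Each returns a list of dicts, best first, with "score" (0 to 1); they miss things now and then, are a little off and sometimes report something else, mostly with a low value. They report only what shows in the picture. A call takes as long as a camera call.
- robot.look_for(target, camera): "xyz" ([x, y, z] in m, in the coordinates of the camera as it stood for that picture, good to about 4 mm: the middle of the surface that is visible of it).
- robot.place_of(target, camera): "xyz" ([x, y, z] in m, in the coordinates of the camera as it stood for that picture, good to about 4 mm: a listed point, or the origin of a listed thing).
The state is a dict: "time_s": time; "joint_pos": joint angles; "qd": joint speeds; "joint_efforts": joint torques, N m; "tool_pos": TCP position; "eef_rot": TCP orientation; "wrist_force": force on the tool from outside, world axes, zero at the start; "moment": the same for the moment, N m; "gripper_width": finger opening in m; "gripper_force": force on a finger pad.
Only numpy, scipy, OpenCV 4.12 (cv2) and the standard library are available. Lean on these libraries where they do the work, as an engineer would, in place of code of your own. Each camera call takes 0.05 s, during which the arm holds its last target. There are 200 camera calls.

TASK

Set the taller of the two camera lenses upright in the round cradle of the telescoping mast, lowering it in without dropping it, and let go of it. Then squeeze in the release button on the side of the mast's head and pull the head up past its first stop to its second, so that both tubes are fully out with the lens still standing in the cradle. Finish holding the head up there with the button still squeezed in, and leave everything else on the desk where it is.

Things in the scene. Friction and masses are not known exactly. Their poses are not given: they have to be found in the camera images.
- tall_lens: the taller, narrower camera lens: black ribbed barrel, 44 mm across, 48 mm high, about 0.12 kg, loose, upright on the desk. Origin: centre of its underside, z up along the barrel. It is to go into the cradle.
- mast: telescoping inspection mast screwed to the desk: steel foot plate 110 x 90 x 12 mm, black tube with a 48 mm collar whose top is 105 mm above the desk, two thinner tubes inside, and on top the head with the cradle on an arm. Origin: centre of the foot's underside on the desk, on the tubes' axis; z up, x points from the cradle towards the head, y towards the button side.
- head: the mast's aluminium head block, 36 mm (its x) by 34 mm (its y) by 45 mm high. Origin: the block's centre, 145.5 mm above the desk when the mast is down, 265.5 mm when fully out; axes as the mast's. To grip it, close the fingers along its y, one on the button and one on the bare face opposite, from above: 40 mm across with the button out, 34 mm with it in.
- cradle: round grey cup fixed to the head on a short arm on the head's -x side, its axis 85 mm from the head's: 66 mm outside, 58 mm inside, 13 mm high, with a 5 mm floor, so 8 mm deep. Origin: centre of its underside; axes as the mast's. When the mast is down the underside is 123 mm above the desk and the rim 136 mm.
- seat (a point): centre of the cradle's inner floor, 128 mm above the desk when the mast is down, where the lens's underside is to stand; axes as the mast's.
- button (a point): centre of the outer face of the black release button, a disc 18 mm across in the middle of the head's +y face, standing 6 mm out of that face (23 mm from the mast's axis).
- release (a joint): how far the button is pressed in: 0 out, 0.006 m fully in (flush with the head's face). A spring pushes it out: 2 N to start it, 5 N fully in. A latch keeps the head down (about 1 mm of play) unless the button is in by more than about 3 mm.
- upper_stage (a joint): travel of the upper tube, which carries the head, out of the lower tube: 0 down, 0.060 m out (the first stop).
- lower_stage (a joint): travel of the lower tube out of the mast: 0 down, 0.060 m out (the second stop). It follows only once the upper tube has reached its stop, so the head rises 0.120 m in all. Head, tubes and lens slide only up and down, take 3 to 7 N to lift, and sink back when let go.
- flat_lens: the other lens, to be left alone: flatter and wider, black, 60 mm across, 24 mm high, loose. Origin: centre of its underside.
- gimbal_plate: bystander: grey plastic plate 90 x 90 x 8 mm with a twist socket 64 mm across, 20 mm high in all. Origin: centre of its underside.
- motor_cap: bystander: red silicone motor cap, 30 mm across, 18 mm high. Origin: centre of its underside.
- wrench_holder: bystander: steel hex wrench holder 30 x 85 mm, 85 mm high with its wrenches. Origin: centre of its underside.
- controller_case: bystander: green-tinted flight controller case 55 x 45 x 17 mm. Origin: centre of its underside.
- drone_motor: bystander: small brushless motor 29 mm across, 32 mm high with its shaft. Origin: centre of its underside.
- driver: bystander: screwdriver 160 mm long, lying on the desk.

How it is judged:
By the outcome, as a careful person would: the job done as asked, in the order asked, and still so for the second after the job is handed in, while the arm keeps its last pose, push and grip.
It also fails if it takes over 53 s, if anything falls off the work surface, if the arm or the gripper's body presses on something with over 40 N, if the wrist force passes 120 N, or if a joint passes its speed limit or range.

## Working session

There is one attempt and no reset: what is moved stays moved. The work goes in short steps, Python scripts to look and compute and a tool call to move; the robot and the scene stay as the last step left them, time stands still between calls to the robot, and variables do not carry over. Pictures are saved under pics/ and viewed, at most 10 in all, crops included, and the job is handed in when it is done.

Besides the shell and the picture viewer there is one more tool, called after "Emit:" by a JSON object that holds its "method" and its "body", one argument or row to a line. move_arm: Moves the arm, as the interface text tells. Its arguments: {"type":"object","properties":{"targets":{"type":"array"},"newtons":{"type":"number"}},"required":["targets"]}

```bash
mkdir -p pics
cat > h.py <<'E'
import numpy as np, cv2
from workcell import robot
from scipy.spatial.transform import Rotation as Ro
def world(p,cam,st):
    c=robot.camera_params(cam); p=np.array(p)
    if cam=="wrist":
        T=np.array(c["tool_from_camera"]); p=T[:3,:3]@p+T[:3,3]
        w,x,y,z=st["eef_rot"]; return Ro.from_quat([x,y,z,w]).apply(p)+np.array(st["tool_pos"])
    return np.array(c["R"]).T@(p-np.array(c["t"]))
def find(names,cam,kind="place_of",pic=None):
    st=robot.observe(); im=robot.get_image(cam)
    if pic: cv2.imwrite("pics/"+pic,np.array(im)[:,:,::-1])
    for n in names:
        for d in getattr(robot,kind)(n,cam)[:2]:
            print(cam,n,round(d["score"],2),world(d["xyz"],cam,st).round(4))
E
python3 - <<'E'
from h import *
s=robot.observe(); print(s)
find(["tall_lens","mast","seat","button","flat_lens","head"],"top",pic="t.png")
find(["tall_lens","mast","seat","button","head"],"side",pic="s.png")
print(robot.camera_params("wrist"))
E
```

```text
{'time_s': 0.0, 'joint_pos': array([-1.28723183e+00,  2.17766694e-01,  1.61493284e+00, -1.17005187e-05,
        1.31132849e+00, -1.12182820e-01]), 'qd': array([-0.00040542, -0.00100676,  0.00016566, -0.00011852, -0.0006648 ,
       -0.00023823]), 'joint_efforts': array([-3.53626083e-04, -3.96846306e+01, -3.03856659e+01, -2.02286196e-04,
        9.65807587e-03, -6.18593843e-08]), 'tool_pos': array([ 0.24073088, -0.57588394,  0.22996119]), 'eef_rot': array([-1.21273488e-03,  9.80485778e-01,  1.96586258e-01, -1.09848792e-04]), 'wrist_force': array([ 0.07885264, -0.42225981, -0.44359767]), 'moment': array([-0.05099756, -0.04087714,  0.0084338 ]), 'gripper_force': 0.0, 'gripper_width': 0.08580434515456728}
top tall_lens 0.6 [ 0.4691  0.0952 -0.0043]
top mast 0.73 [ 0.4061  0.0138 -0.0028]
top mast 0.65 [ 0.5563 -0.1701  0.0007]
top seat 0.75 [ 0.477  -0.1794  0.1286]
top button 0.59 [ 0.5558 -0.1428  0.1441]
top flat_lens 0.64 [ 0.5531  0.2557 -0.0067]
top flat_lens 0.18 [ 0.4749 -0.1839  0.1212]
top head 0.78 [ 0.557  -0.1705  0.1416]
side tall_lens 0.63 [0.5506 0.2601 0.0008]
side tall_lens 0.6 [ 0.4715  0.0897 -0.0009]
side mast 0.65 [ 5.629e-01 -1.683e-01 -5.000e-04]
side seat 0.93 [ 0.4786 -0.176   0.128 ]
side button 0.75 [ 0.4146 -0.3256 -0.0013]
side button 0.38 [0.7134 0.3026 0.0049]
side head 0.57 [ 0.5593 -0.1705  0.1472]
{'camera_matrix': array([[371.64829954,   0.        , 321.4018151 ],
       [  0.        , 371.64829954, 232.28711124],
       [  0.        ,   0.        ,   1.        ]]), 'tool_from_camera': array([[-1.00228249e-04, -9.61885363e-01, -2.73452990e-01,
         6.95627185e-02],
       [ 9.99999436e-01,  1.92829693e-04, -1.04481671e-03,
        -4.38700519e-04],
       [ 1.05772375e-03, -2.73452940e-01,  9.61884801e-01,
        -1.41560274e-01],
       [ 0.00000000e+00,  0.00000000e+00,  0.00000000e+00,
         1.00000000e+00]])}
```

View pics/t.png

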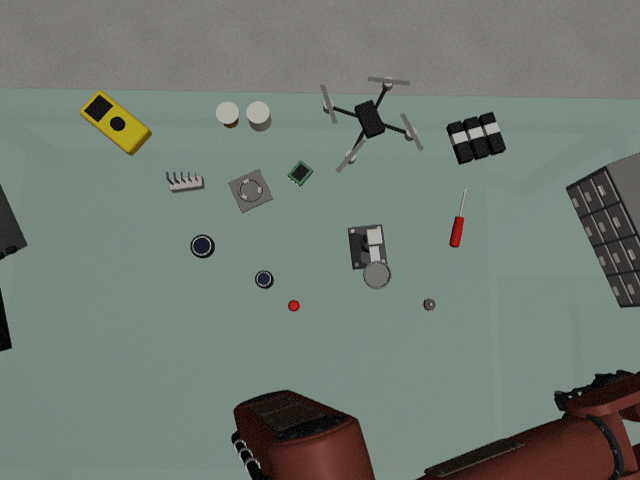

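View pics/s.png

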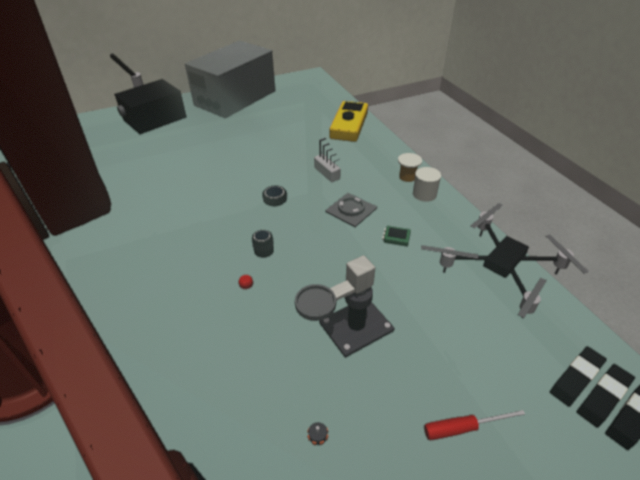

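The top picture shows the tall lens at px (264,279), the cradle at (376,275), the head at (375,237) and the flat lens at (202,246). These agree with the network positions. The side view's first "tall_lens" hit is really the flat lens. I'll align the tool with the mast and look at it on the way.

Emit:
{"method": "move_arm", "body": {
  "targets": [1,0,0,0,0.153,1,0,0,0,0.153,1,0.037,-0.0466,-0.006,0,1,0.037,-0.0466,-0.006,0,1,0.037,-0.0466,-0.006,0]
}}

```text
time_s: 1.27
tool_pos: [0.3397, -0.4262, 0.2496]
eef_rot: [0.0, 0.999, 0.044, 0.0]
wrist_force: [-0.0, -0.1, -0.6]
gripper_width: 0.0853
gripper_force: 0.0
```

Emit:
{"method": "move_arm", "body": {
  "targets": [1,0.037,-0.0466,-0.006,0,1,0.037,-0.0466,-0.006,0,1,0.037,-0.0466,-0.006,0,1,0.037,-0.0466,-0.006,0,1,0.037,-0.0466,-0.006,0]
}}

```text
time_s: 1.9
tool_pos: [0.5033, -0.1772, 0.2799]
eef_rot: [0.0, 0.999, 0.045, 0.001]
wrist_force: [-0.4, -1.6, -0.1]
gripper_width: 0.0851
gripper_force: 0.0
```

Emit:
{"method": "move_arm", "body": {
  "targets": [1,0,0,0,0,1,0,0,0,0]
}}

```text
time_s: 2.15
tool_pos: [0.5022, -0.1789, 0.2793]
eef_rot: [0.0, 0.999, 0.045, -0.0]
wrist_force: [-0.8, -0.9, -0.0]
gripper_width: 0.0849
gripper_force: 0.0
```

Run:
```python
from h import *
find(["seat","button","head","mast","cradle"],"wrist",pic="w1.png")
s=robot.observe();print(s["tool_pos"],s["eef_rot"],s["time_s"])
```

```text
wrist seat 0.69 [ 0.4718 -0.1832  0.1292]
wrist button 0.72 [ 0.5592 -0.1407  0.1429]
wrist head 0.74 [ 0.5621 -0.1675  0.1454]
wrist cradle 0.82 [ 0.4755 -0.1834  0.1193]
[ 0.5017963  -0.17993771  0.27915199] [-6.28018639e-06  9.99039247e-01  4.38242121e-02 -1.48254836e-04] 2.45
```

View pics/w1.png

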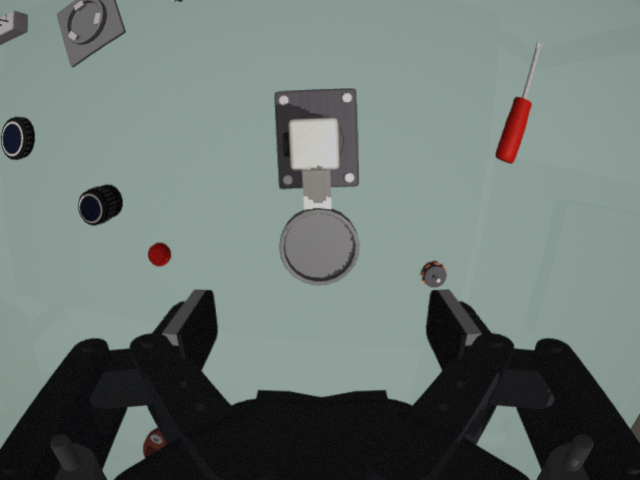

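The wrist view shows the cradle rim centred near (319,247), the head top spanning about (289–339, 119–171) and the button on the left at (286,145). I'll intersect those pixel rays with the known heights.

```bash
cat >> h.py <<'E'
def ray(u,v,z,st):
    c=robot.camera_params("wrist"); K=np.array(c["camera_matrix"])
    d=np.array([(u-K[0,2])/K[0,0],(v-K[1,2])/K[1,1]]); th=np.linalg.norm(d)
    p=np.append(np.sin(th)*d/max(th,1e-9),np.cos(th))
    o=world([0,0,0],"wrist",st); r=world(p,"wrist",st)-o
    return o+r*(z-o[2])/r[2]
E
python3 - <<'E'
from h import *
s=robot.observe()
im=cv2.imread("pics/w1.png")
cv2.imwrite("pics/w1c.png",cv2.resize(im[80:300,250:390],None,fx=2.7,fy=2.7,interpolation=cv2.INTER_CUBIC))
print(ray(319,247,.136,s),ray(280,247,.136,s),ray(358,247,.136,s),ray(314.3,144,.168,s))
g=im.min(axis=2).astype(float)
m=(g>165).astype(np.uint8); m[:,:280]=0;m[:,350:]=0;m[:110]=0;m[180:]=0
n,l,st,c=cv2.connectedComponentsWithStats(m); k=1+np.argmax(st[1:,4]);print(st[k],c[k])
pts=np.argwhere(l==k)[:,::-1].astype(np.float32)
W=np.array([ray(u,v,.168,s)[:2] for u,v in pts],dtype=np.float32)*1000
print(cv2.minAreaRect(W))
E
```

```text
[ 0.47765411 -0.17932495  0.136     ] [ 0.47482857 -0.14787116  0.136     ] [ 0.48038343 -0.21073547  0.136     ] [ 0.56042934 -0.16923124  0.168     ]
[ 291  120   47   48 2105] [314.47220903 143.70546318]Traceback (most recent call last):
  File "<stdin>", line 10, in <module>
  File "h.py", line 20, in ray
    o=world([0,0,0],"wrist",st); r=world(p,"wrist",st)-o
  File "h.py", line 5, in world
    c=robot.camera_params(cam); p=np.array(p)
ValueError: time passes only in moves, steps and waits
```

View pics/w1c.png

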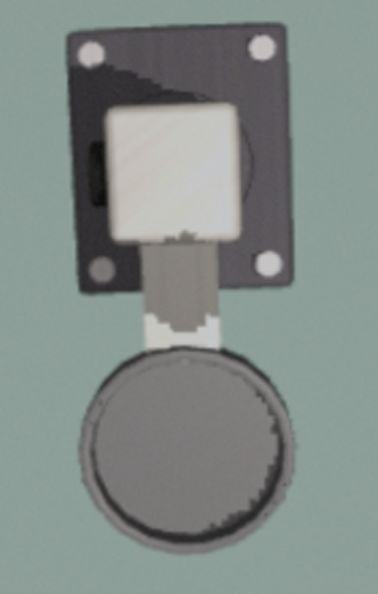

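Emit:
{"method": "move_arm", "body": {
  "targets": [1,0,0,0,-0.036,1,0,-0.055,0,0,1,0,-0.055,0,0,1,0.001,-0.055,0.02,0,1,0.001,-0.055,0.04,0]
}}

```text
time_s: 3.08
tool_pos: [0.4787, 0.0365, 0.2242]
eef_rot: [0.0, 0.998, 0.063, 0.003]
wrist_force: [0.4, 0.7, -0.7]
gripper_width: 0.0855
gripper_force: 0.0
```

Emit:
{"method": "move_arm", "body": {
  "targets": [1,0,-0.055,0.05,0,1,0,0,0,0,1,0,0,0,0]
}}

```text
time_s: 3.45
tool_pos: [0.472, 0.0809, 0.181]
eef_rot: [0.0, 0.998, 0.063, 0.0]
wrist_force: [1.2, -0.8, -0.9]
gripper_width: 0.0857
gripper_force: 0.0
```

Run:
```python
from h import *
find(["tall_lens"],"wrist",pic="w2.png")
s=robot.observe();print(s["tool_pos"],s["eef_rot"],s["time_s"])
```

```text
wrist tall_lens 0.58 [ 0.4709  0.0901 -0.0031]
[0.47306743 0.0801568  0.18219689] [2.58883369e-04 9.98053618e-01 6.23378722e-02 1.70256525e-03] 3.55
```

View pics/w2.png

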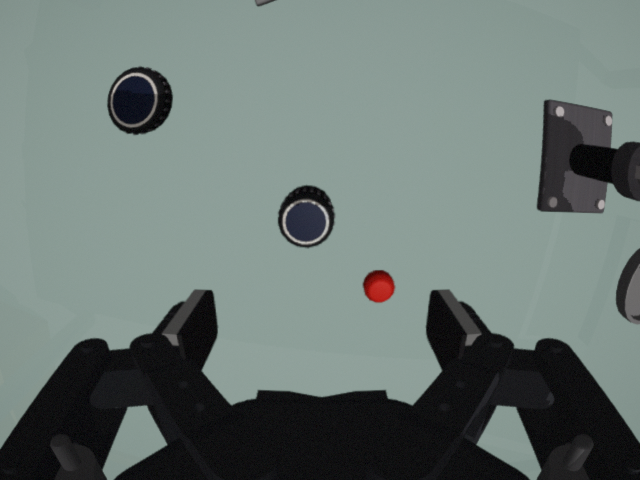

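The tall lens's top ring is centred near (306,217), slightly left of the tool's centre line. The red cap at (379,286) is clear of the finger paths.

Run:
```python
from h import *
s=robot.observe();p=ray(306,217,.048,s);w,x,y,z=s["eef_rot"]
print(p, Ro.from_quat([x,y,z,w]).inv().apply([p[0]-s["tool_pos"][0],p[1]-s["tool_pos"][1],0]))
```

```text
[0.47502951 0.09293314 0.048     ] [ 3.53663230e-03 -1.24328986e-02  2.84119594e-06]
```

Emit:
{"method": "move_arm", "body": {
  "targets": [1,0.0025,-0.012,0.03,0,1,0,0,0.045,0,1,0,0,0.045,0,1,0,0,0.03,0,1,0,0,0.019,0],
  "newtons": 30
}}

```text
time_s: 4.18
tool_pos: [0.4734, 0.092, 0.0111]
eef_rot: [0.0, 0.998, 0.062, 0.0]
wrist_force: [-0.3, -0.0, -0.7]
gripper_width: 0.0856
gripper_force: 0.0
```

Emit:
{"method": "move_arm", "body": {
  "targets": [1,0,0,0,0,1,0,0,0,0]
}}

```text
time_s: 4.42
tool_pos: [0.4744, 0.0927, 0.0131]
eef_rot: [0.0, 0.998, 0.062, 0.002]
wrist_force: [0.3, -0.4, -0.7]
gripper_width: 0.0851
gripper_force: 0.0
```

Emit:
{"method": "move_arm", "body": {
  "targets": [0,0,0,0,0,-0.3,0,0,0,0,-0.3,0,0,0,0,-0.3,0,0,0,0,-0.3,0,0,0,0],
  "newtons": 30
}}

```text
time_s: 5.05
tool_pos: [0.4732, 0.0934, 0.0125]
eef_rot: [0.0, 0.998, 0.063, 0.001]
wrist_force: [-1.3, -0.6, 6.9]
gripper_width: 0.0435
gripper_force: 30.7
```

Emit:
{"method": "move_arm", "body": {
  "targets": [-0.3,0,0,0,0,-0.3,0,0,0,0,-0.3,0,0,0,0]
}}

```text
time_s: 5.42
tool_pos: [0.4732, 0.0934, 0.0125]
eef_rot: [0.0, 0.998, 0.063, 0.001]
wrist_force: [-1.6, -0.3, 6.7]
gripper_width: 0.0429
gripper_force: 30.7
```

Emit:
{"method": "move_arm", "body": {
  "targets": [-0.3,0,0,-0.02,0,-0.3,0,0,-0.05,0,-0.3,0,0,-0.055,0,-0.3,0,0,-0.05,0,-0.3,0,0,-0.03,0]
}}

```text
time_s: 6.05
tool_pos: [0.4732, 0.0935, 0.2193]
eef_rot: [-0.0, 0.998, 0.063, 0.002]
wrist_force: [1.4, 0.5, -2.1]
gripper_width: 0.0428
gripper_force: 31.2
```

Emit:
{"method": "move_arm", "body": {
  "targets": [-0.3,0,0.04,0,0,-0.3,0,0.04,0,0,-0.3,0,0.05,0,0,-0.3,0,0.05,0,0,-0.3,0,0.04,0,0]
}}

```text
time_s: 6.68
tool_pos: [0.4995, -0.1265, 0.2158]
eef_rot: [-0.0, 0.998, 0.063, -0.0]
wrist_force: [0.4, 0.8, -1.5]
gripper_width: 0.0434
gripper_force: 31.1
```

Emit:
{"method": "move_arm", "body": {
  "targets": [-0.3,0,0.02,0,0,-0.3,0,0,0,0,-0.3,0,0,0,0,-0.3,0,0,0,0]
}}

```text
time_s: 7.18
tool_pos: [0.5024, -0.1433, 0.2163]
eef_rot: [-0.0, 0.998, 0.064, -0.0]
wrist_force: [-0.4, -0.0, -0.8]
gripper_width: 0.0432
gripper_force: 31.2
```

Run:
```python
from h import *
find(["tall_lens"],"wrist",pic="w3.png")
s=robot.observe();print(s["tool_pos"],s["eef_rot"],s["time_s"],s["wrist_force"])
w,x,y,z=s["eef_rot"]
print(Ro.from_quat([x,y,z,w]).inv().apply([.4775-s["tool_pos"][0],-.1793-s["tool_pos"][1],0]))
```

```text
wrist tall_lens 0.56 [ 0.4971 -0.1468  0.2043]
[ 0.50246285 -0.14367133  0.21650536] [-1.16821598e-04  9.97973675e-01  6.36280608e-02 -2.11843812e-05] 7.275 [ 0.68203794  0.64643571 -0.71700751]
[-2.92855036e-02  3.21699382e-02 -6.78487173e-06]
```

View pics/w3.png

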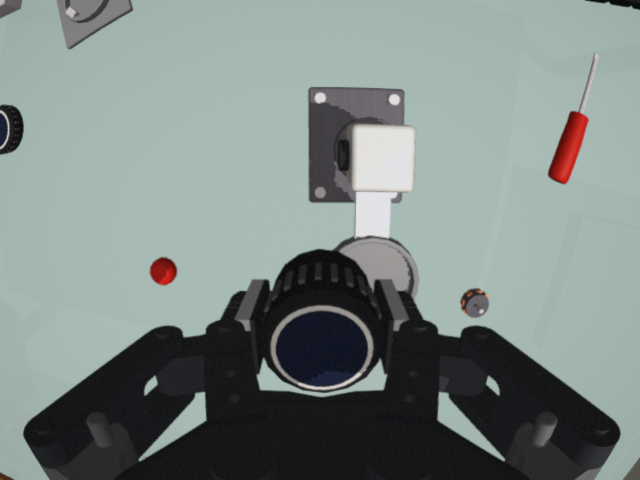

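The lens is held upright in the pads, with its top ring centred at about (323,346). The cradle shows behind it near (376,275) and the head top is centred near (383,158). I'll check the lens offset and the head position once more.

Run:
```python
from h import *
s=robot.observe()
w,x,y,z=s["eef_rot"]; R=Ro.from_quat([x,y,z,w])
for n,p in dict(lens=ray(323,346,.2525,s),head=ray(383,158,.168,s),seat=np.array([.4775,-.1793,0]),hd=np.array([.561,-.169,0])).items():
    d=p-s["tool_pos"];d[2]=0;print(n,p,R.inv().apply(d))
```

```text
lens [ 0.50224905 -0.1436613   0.2525    ] [-2.10796519e-04 -3.71111522e-05  1.45325782e-08]
head [ 0.56100435 -0.16740646  0.168     ] [ 5.50531612e-02  3.09776089e-02 -8.81592563e-06]
seat [ 0.4775 -0.1793  0.    ] [-2.92855036e-02  3.21699382e-02 -6.78487173e-06]
hd [ 0.561 -0.169  0.   ] [ 5.48464740e-02  3.25576924e-02 -9.18294633e-06]
```

Emit:
{"method": "move_arm", "body": {
  "targets": [-0.3,-0.015,0.016,0,0,-0.3,-0.0145,0.016,0,0,-0.3,0,0,0,0,-0.3,0,0,0.025,0,-0.3,0,0,0.02,0]
}}

```text
time_s: 7.9
tool_pos: [0.4777, -0.1793, 0.1711]
eef_rot: [-0.0, 0.998, 0.063, 0.0]
wrist_force: [-0.8, -1.0, -0.7]
gripper_width: 0.0433
gripper_force: 31.2
```

Emit:
{"method": "move_arm", "body": {
  "targets": [-0.3,0,0,0.012,0,-0.3,0,0,0.008,0,-0.3,0,0,0.004,0,-0.3,0,0,0,0,-0.3,0,0,0,0]
}}

```text
time_s: 8.52
tool_pos: [0.4778, -0.1805, 0.1482]
eef_rot: [0.0, 0.998, 0.063, 0.001]
wrist_force: [-0.1, -0.7, -0.8]
gripper_width: 0.0431
gripper_force: 31.2
```

Emit:
{"method": "move_arm", "body": {
  "targets": [-0.3,0,0,0.002,0,-0.3,0,0,0.002,0,-0.3,0,0,0.001,0,-0.3,0,0,0.001,0,-0.3,0,0,0,0]
}}

```text
time_s: 9.15
tool_pos: [0.4772, -0.1802, 0.1413]
eef_rot: [-0.0, 0.998, 0.063, -0.0]
wrist_force: [-0.7, -0.4, -0.6]
gripper_width: 0.0433
gripper_force: 31.2
```

Emit:
{"method": "move_arm", "body": {
  "targets": [-0.3,0,0,0.001,0,-0.3,0,0,0,0]
}}

```text
time_s: 9.4
tool_pos: [0.4773, -0.1802, 0.1405]
eef_rot: [0.0, 0.998, 0.063, 0.0]
wrist_force: [-0.2, 0.0, -0.6]
gripper_width: 0.0434
gripper_force: 31.2
```

Emit:
{"method": "move_arm", "body": {
  "targets": [-0.3,0,0,0.001,0,-0.3,0,0,0,0]
}}

```text
time_s: 9.65
tool_pos: [0.4774, -0.1803, 0.1404]
eef_rot: [0.0, 0.998, 0.063, -0.0]
wrist_force: [-1.9, 1.6, 4.4]
gripper_width: 0.0433
gripper_force: 31.7
```

Emit:
{"method": "move_arm", "body": {
  "targets": [-0.3,0,0,0.001,0,-0.3,0,0,0,0]
}}

```text
time_s: 9.9
tool_pos: [0.4774, -0.1804, 0.1403]
eef_rot: [0.0, 0.998, 0.063, -0.0]
wrist_force: [-5.0, 1.7, 10.6]
gripper_width: 0.0434
gripper_force: 32.1
```

Force shows the lens is on the cradle floor. I'll back off slightly and let go.

Emit:
{"method": "move_arm", "body": {
  "targets": [-0.3,0,0,-0.001,0,0.1,0,0,0,0,0.2,0,0,0,0,0.4,0,0,0,0,0.6,0,0,0,0]
}}

```text
time_s: 10.52
tool_pos: [0.4772, -0.1802, 0.1393]
eef_rot: [-0.0, 0.998, 0.063, -0.0]
wrist_force: [-0.4, 0.5, -0.3]
gripper_width: 0.0681
gripper_force: 0.0
```

Emit:
{"method": "move_arm", "body": {
  "targets": [0.7,0,0,0,0,0.7,0,0,0,0,0.7,0,0,0,0]
}}

```text
time_s: 10.9
tool_pos: [0.4773, -0.1802, 0.1395]
eef_rot: [0.0, 0.998, 0.063, 0.0]
wrist_force: [-0.1, 0.2, 0.4]
gripper_width: 0.0727
gripper_force: 0.0
```

Emit:
{"method": "move_arm", "body": {
  "targets": [0.7,0,0,-0.02,0,0.7,0,0,-0.03,0,0.8,0,0,-0.04,0,0.9,0,0,0,0,0.9,0.03,0,0,0]
}}

```text
time_s: 11.52
tool_pos: [0.5062, -0.1766, 0.2294]
eef_rot: [0.0, 0.998, 0.062, -0.0]
wrist_force: [-0.2, -0.4, 0.0]
gripper_width: 0.0809
gripper_force: 0.0
```

Emit:
{"method": "move_arm", "body": {
  "targets": [0.9,0.03,0,0,0,0.9,0.0245,-0.001,0,0,0.9,0,0,0,0,0.9,0,0,0,0]
}}

```text
time_s: 12.02
tool_pos: [0.5598, -0.1684, 0.2283]
eef_rot: [-0.0, 0.998, 0.063, -0.001]
wrist_force: [-0.1, -0.1, 0.2]
gripper_width: 0.0813
gripper_force: 0.0
```

Run:
```python
from h import *
find(["tall_lens","head","button"],"wrist",pic="w4.png")
find(["tall_lens"],"side",pic="s4.png")
s=robot.observe();print(s["tool_pos"],s["eef_rot"],s["time_s"])
a=cv2.imread("pics/w4.png");b=cv2.imread("pics/s4.png")[180:380,240:440]
cv2.imwrite("pics/c4.png",np.hstack([a[:,150:490],cv2.resize(b,(440,440))[:, :]if 0 else cv2.resize(b,(460,480))]))
```

```text
wrist tall_lens 0.78 [ 0.4755 -0.1834  0.1292]
wrist head 0.79 [ 0.5607 -0.1699  0.145 ]
wrist button 0.67 [ 0.559  -0.1411  0.141 ]
side tall_lens 0.94 [ 0.4756 -0.1846  0.128 ]
side tall_lens 0.58 [0.7108 0.3042 0.0019]
[ 0.56051313 -0.16878117  0.22960064] [3.45751834e-05 9.98035518e-01 6.26506451e-02 1.03645064e-05] 12.325
```

View pics/c4.png

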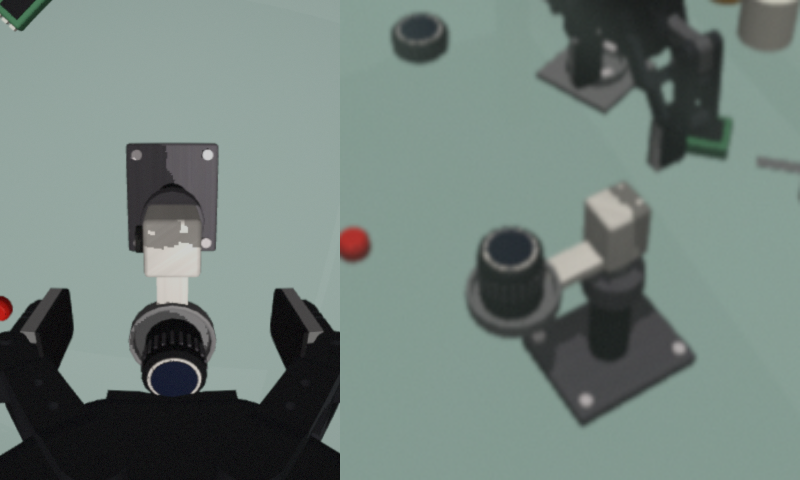

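The lens stands upright in the cradle and the head is centred between the fingers (column ~322 in the full image). I'll lower over the head and squeeze.

Emit:
{"method": "move_arm", "body": {
  "targets": [0.9,0,0,0.035,0,0.9,0,0,0.035,0,0.9,0,0,0.025,0,0.9,0,0,0.0105,0,0.5,0,0,0,0],
  "newtons": 50
}}

```text
time_s: 12.95
tool_pos: [0.5606, -0.1686, 0.1237]
eef_rot: [-0.0, 0.998, 0.063, -0.0]
wrist_force: [0.3, -0.4, -0.1]
gripper_width: 0.0654
gripper_force: 0.0
```

Emit:
{"method": "move_arm", "body": {
  "targets": [0.2,0,0,0,0,0,0,0,0,0,-0.2,0,0,0,0,-0.5,0,0,0,0,-0.5,0,0,0,0]
}}

```text
time_s: 13.58
tool_pos: [0.5619, -0.1684, 0.1256]
eef_rot: [0.0, 0.998, 0.063, 0.001]
wrist_force: [-1.1, 3.2, 6.2]
gripper_width: 0.0336
gripper_force: 49.5
```

Emit:
{"method": "move_arm", "body": {
  "targets": [-0.5,0,0,0,0,-0.5,0,0,0,0,-0.5,0,0,0,0]
}}

```text
time_s: 13.95
tool_pos: [0.5619, -0.1685, 0.1256]
eef_rot: [0.0, 0.998, 0.063, 0.001]
wrist_force: [-1.1, 3.3, 5.5]
gripper_width: 0.0336
gripper_force: 49.5
```

Opening is 34 mm, so the button is fully in. Lifting gently.

Emit:
{"method": "move_arm", "body": {
  "targets": [-0.5,0,0,-0.003,0,-0.5,0,0,-0.005,0,-0.5,0,0,-0.006,0,-0.5,0,0,-0.006,0,-0.5,0,0,-0.006,0]
}}

```text
time_s: 14.58
tool_pos: [0.5616, -0.1685, 0.15]
eef_rot: [-0.0, 0.998, 0.063, 0.001]
wrist_force: [4.6, 0.9, -5.1]
gripper_width: 0.0335
gripper_force: 50.0
```

Emit:
{"method": "move_arm", "body": {
  "targets": [-0.5,0,0,-0.006,0,-0.5,0,0,-0.006,0,-0.5,0,0,-0.006,0,-0.5,0,0,-0.005,0,-0.5,0,0,-0.004,0]
}}

```text
time_s: 15.2
tool_pos: [0.5616, -0.1685, 0.1771]
eef_rot: [-0.0, 0.998, 0.063, 0.001]
wrist_force: [5.2, 1.1, -3.4]
gripper_width: 0.0337
gripper_force: 50.0
```

Emit:
{"method": "move_arm", "body": {
  "targets": [-0.5,0,0,-0.003,0,-0.5,0,0,-0.003,0,-0.5,0,0,-0.003,0,-0.5,0,0,-0.003,0,-0.5,0,0,-0.003,0]
}}

```text
time_s: 15.82
tool_pos: [0.5615, -0.1685, 0.1915]
eef_rot: [-0.0, 0.998, 0.063, 0.001]
wrist_force: [5.3, 1.9, -5.2]
gripper_width: 0.0334
gripper_force: 50.2
```

Emit:
{"method": "move_arm", "body": {
  "targets": [-0.5,0,0,-0.005,0,-0.5,0,0,-0.006,0,-0.5,0,0,-0.006,0,-0.5,0,0,-0.006,0,-0.5,0,0,-0.006,0]
}}

```text
time_s: 16.45
tool_pos: [0.5615, -0.1684, 0.2205]
eef_rot: [-0.0, 0.998, 0.063, 0.001]
wrist_force: [5.8, 2.0, -4.8]
gripper_width: 0.0332
gripper_force: 50.2
```

Emit:
{"method": "move_arm", "body": {
  "targets": [-0.5,0,0,-0.006,0,-0.5,0,0,-0.005,0,-0.5,0,0,-0.004,0,-0.5,0,0,-0.003,0,-0.5,0,0,-0.002,0]
}}

```text
time_s: 17.08
tool_pos: [0.5615, -0.1684, 0.2404]
eef_rot: [-0.0, 0.998, 0.063, 0.001]
wrist_force: [5.3, 1.6, -4.9]
gripper_width: 0.0334
gripper_force: 50.2
```

Emit:
{"method": "move_arm", "body": {
  "targets": [-0.5,0,0,-0.001,0,-0.5,0,0,-0.001,0,-0.5,0,0,0,0]
}}

```text
time_s: 17.45
tool_pos: [0.5615, -0.1685, 0.2424]
eef_rot: [-0.0, 0.998, 0.063, 0.001]
wrist_force: [4.6, 2.0, -4.3]
gripper_width: 0.0336
gripper_force: 50.2
```

Now creep up until the force shows the second stop.

Emit:
{"method": "move_arm", "body": {
  "targets": [-0.5,0,0,-0.001,0,-0.5,0,0,-0.001,0,-0.5,0,0,-0.001,0,-0.5,0,0,0,0]
}}

```text
time_s: 17.95
tool_pos: [0.5615, -0.1685, 0.2454]
eef_rot: [-0.0, 0.998, 0.063, 0.001]
wrist_force: [5.1, 2.2, -3.8]
gripper_width: 0.0335
gripper_force: 50.2
```

Emit:
{"method": "move_arm", "body": {
  "targets": [-0.5,0,0,-0.001,0,-0.5,0,0,0,0]
}}

```text
time_s: 18.2
tool_pos: [0.5615, -0.1684, 0.2458]
eef_rot: [-0.0, 0.998, 0.063, 0.001]
wrist_force: [6.1, 2.0, -7.3]
gripper_width: 0.0333
gripper_force: 50.8
```

Emit:
{"method": "move_arm", "body": {
  "targets": [-0.5,0,0,-0.001,0,-0.5,0,0,0,0]
}}

```text
time_s: 18.45
tool_pos: [0.5614, -0.1684, 0.2459]
eef_rot: [-0.0, 0.998, 0.063, 0.001]
wrist_force: [8.6, 1.2, -10.2]
gripper_width: 0.0333
gripper_force: 50.9
```

Run:
```python
from h import *
find(["tall_lens","head","seat"],"side",pic="s5.png")
find(["tall_lens"],"wrist",pic="w5.png")
s=robot.observe();print(s["tool_pos"],s["wrist_force"],s["gripper_width"],s["time_s"])
a=cv2.imread("pics/w5.png");b=cv2.imread("pics/s5.png")[130:380,240:440]
cv2.imwrite("pics/c5.png",np.hstack([a[:,130:510],cv2.resize(b,(384,480))]))
```

```text
side tall_lens 0.85 [ 0.4736 -0.1832  0.2461]
side tall_lens 0.62 [ 7.533e-01  1.210e-02 -2.000e-04]
side head 0.67 [ 0.5611 -0.1672  0.2651]
side head 0.67 [ 0.4713 -0.1861  0.247 ]
side seat 0.83 [ 0.4769 -0.177   0.2476]
wrist tall_lens 0.73 [ 0.5575 -0.1696 -0.0006]
[ 0.56140653 -0.1684239   0.24585859] [ 6.38622319  1.50398955 -8.60299421] 0.03344769706344663 18.75
```

View pics/c5.png

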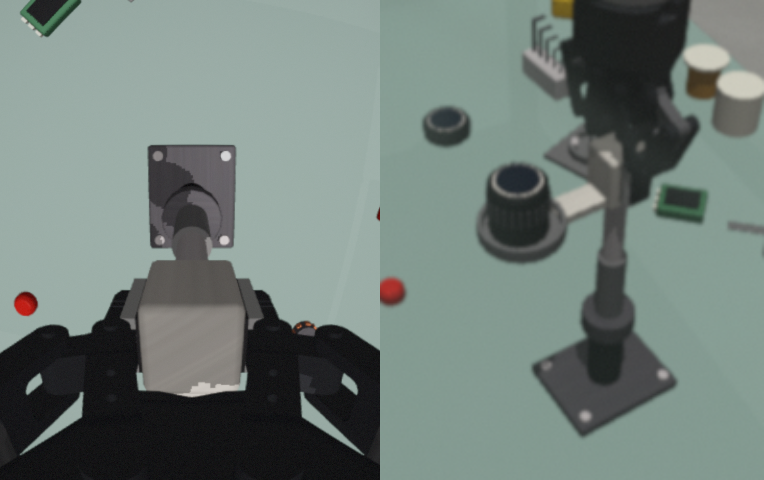

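The picture shows both tubes out and the lens upright in the cradle. The rising pull force at 120 mm of lift confirms the second stop, and the 33 mm opening means the button is in.

```bash
python3 -c "
from workcell import robot
print(robot.finish_job())"
```

```text
the job is handed in; nothing more can be done
None
```

The tall lens stands upright in the cradle, and the arm is holding the head at its second stop, both tubes out, with the button squeezed in; I handed the job in at about 19 s, and no verdict came back.

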